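# Hang the rinsed pail on the drying stand

### The job

The pottery class is over and the pail with the green handle has been rinsed. Hang it by its handle on the double hook of the drying stand, across both prongs, so that it hangs upright and still. Leave the pail with the red handle standing where it is.

Things in the scene. Friction and masses are not known exactly. Their poses are not given: they have to be found in the camera images.
- green_grip (a point): Centre of the grip block (16 mm wide in x, 44 mm long in y, 16 mm high) in the middle of the green pail's handle. The handle is stiff and upright and does not swing: a straight round bar, 12 mm thick, 130 mm long along this point's y axis, its axis 165 mm above the pail's underside, with a 64 mm gap from bar to rim, on two legs at y = -74 and +74 mm. z is up.
- green_pail: The pail with the green handle: white, round, 130 mm wide at the rim, 95 high, 0.2 to 0.4 kg, the same after half a turn. Origin: centre of its underside; axes parallel to those of green_grip.
- hook_seat (a point): Where a hung 12 mm bar's axis rests on the fixed steel stand: 225 mm up, midway between 2 brass prongs 8 mm thick at y = -44, +44 mm; bar lies along y. Prongs point along -x, to the robot; level from x = -18 to 24, tips at x = -34 upturned to 24 mm above the point; behind, they rise 13 deg to a post at x = 110, top 18 above the point. Nothing stands higher. Base plate 170 x 140 x 12 mm.
- red_grip (a point): The same point on the red-handled pail, which is alike in all sizes. It is to be left standing where it is.

How it is judged:
By the outcome, as a careful person would: the job done as asked, in the order asked, and still so for the second after the job is handed in, with the robot touching nothing.
It also fails if it takes over 53 s, if anything falls off the work surface, if the arm or the gripper's body presses on something with over 40 N, if the wrist force passes 120 N, or if a joint passes its speed limit or range.

### The arm

A 7-joint arm with a two-finger parallel gripper is mounted at the origin on the work surface. World frame = base frame: x ahead of the robot, y to its left, z up, the work surface at z = 0. Lengths are in mm, angles in rad, forces in N, time in s.
With the tool pointing down it reaches from about 425 to 875 mm from the base axis. Payload 4.7 kg.
Tool frame: the origin (TCP) lies at the very end of the fingers, on their centre line; the grasp point (between the pads) lies robot.grip_depth behind it (robot.grip_depth is the distance from the TCP to the grasp point, in mm); z points along the fingers, y is the line along which they close (so a half turn about z gives the same grasp; the last joint's range is limited). The gripper opens to 85 mm and grips with 20 to 120 N. Pads are 22 mm wide; open, the fingers measure 114 mm over their backs; the gripper's body (76 mm by 85 mm) begins 54 mm behind the grasp point. The pads swing forward as they close: fully open they stand 13 mm farther back than shut.
Start: joints at [1.266, 0.321, -0.07, 1.45, 0.023, 1.371, -0.057], TCP at [203.707, -617.278, 196.649] pointing down, gripper open.
Joint ranges: [-2.86, 2.86], [-0.3, 2.09], [-1.38, 1.24], [0.06, 2.45], [-1.56, 4.7], [0.09, 2.05], [-2.69, 2.69]. Speed limits (rad/s): [2.57, 2.57, 3.14, 3.14, 3.14, 3.14, 3.14].

### API

Orientations are given as a rotation vector (axis times angle).
In Python, from station import robot, kin, cams gives the robot as it stands. The module is installed in compiled form; this text tells all that it offers. Calls block until the motion is done:
- robot.move_ptp(position, orientation): joint-space move of the TCP to a pose.
- robot.servo_line(position, orientation=None, vel=150, contact_N=None): straight line of the TCP; orientation=None keeps the orientation; vel is the mean speed in mm/s. With contact_N (N) it stops when the force on the tool has changed by that much, and returns True; else False.
- robot.goto_joints(angles): joint-space move.
- robot.set_gripper(opening, strength=None): finger opening in mm; strength is the grip in N (None keeps the last); returns when the fingers have stopped.
- robot.wait(seconds).
- kin.inverse_kinematics(position, orientation): joint angles nearest the present ones, or None.
- robot.state(): the state.
- cams.capture(name): name is "scene" or "side" or "wrist"; returns a dict with "img" (480x640x3 uint8, red, green, blue), "K" (3x3 intrinsics, pixels), "R" (3x3) and "t" (3): a world point X has camera coordinates R X + t. Camera axes: x right, y down, z forward; pixel columns grow to the right and rows downward; lengths in mm; the calibration is good to about 2 mm. The wrist camera is an equidistant fisheye: a pixel r from the principal point sees the ray r / f radians off the axis. A picture is of the moment at which its call begins. There is no depth.
A pose or a line that the arm cannot do raises robot.MotionError and nothing moves.
- robot.finish_job(): hands the job in; it is judged then, once.
The state is a dict: "t": time; "joint_positions": joint angles; "qvel": joint speeds; "joint_torque": joint torques, N m; "eef_pos": TCP position; "orientation": TCP orientation; "ft_force": force on the tool from outside, world axes, zero at the start; "moment": the same for the moment, N m; "opening": finger opening in mm; "finger_force": force on a finger pad.
Only numpy, scipy, OpenCV 4.12 (cv2) and the standard library are available. Lean on these libraries where they do the work, as an engineer would, in place of code of your own. Each camera call takes 0.05 s, during which the arm holds its last target. There are 200 camera calls.

## Working session

There is one attempt and no reset: what is moved stays moved. The work goes in short steps, each a Python script; the robot and the scene stay as the last script left them, time stands still between calls to the robot, and variables do not carry over. Pictures are saved under pics/ and viewed, at most 10 in all, crops included, and the job is handed in when it is done.

```bash
mkdir -p pics; cat > h.py <<'E'
import numpy as np, cv2
from station import robot, kin, cams
def save(n,img): cv2.imwrite(f'pics/{n}.png',cv2.cvtColor(np.ascontiguousarray(img),cv2.COLOR_RGB2BGR))
def ray(c,u,v):
    K=c['K'];d=np.linalg.inv(K)@[u,v,1.]
    R=c['R'];return -R.T@c['t'],R.T@d/np.linalg.norm(d)
def proj(c,X):
    p=c['K']@(c['R']@np.asarray(X,float)+c['t']);return p[:2]/p[2]
def tri(rs):
    A=0;b=0
    for o,d in rs:
        P=np.eye(3)-np.outer(d,d);A=A+P;b=b+P@o
    X=np.linalg.solve(A,b);return X,[round(np.linalg.norm((np.eye(3)-np.outer(d,d))@(X-o)),1) for o,d in rs]
def onz(r,z): o,d=r;return o+d*(z-o[2])/d[2]
E
python3 - <<'E'
from h import *
for n in('scene','side'):
    c=cams.capture(n);save(n,c['img']);print(n,c['K'].tolist(),(-c['R'].T@c['t']).round(),c['R'].round(3).tolist())
    np.savez('pics/'+n,**c)
s=robot.state();print(s['t'],s['orientation'],robot.grip_depth)
E
```

```text
scene [[456.58259276414293, 0.0, 320.6412289118741], [0.0, 456.58259276414293, 239.71274229659875], [0.0, 0.0, 1.0]] [1186.  -83.  821.] [[0.125, 0.992, -0.02], [0.707, -0.103, -0.699], [-0.696, 0.074, -0.714]]
side [[463.13836843733674, 0.0, 322.299049535233], [0.0, 463.13836843733674, 237.11932778317228], [0.0, 0.0, 1.0]] [ 502. -661.  930.] [[1.0, -0.017, 0.019], [0.0, -0.752, -0.659], [0.026, 0.659, -0.751]]
0.1 [-3.10003922e+00 -4.98425623e-01  6.18656938e-04] 18.700000000000003
```

View pics/scene.png

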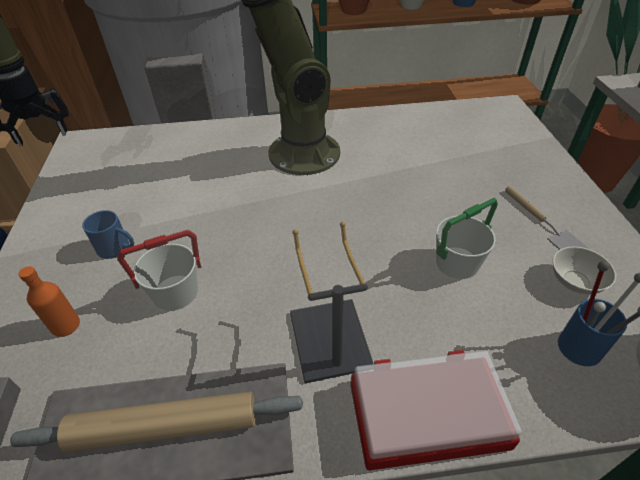

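View pics/side.png

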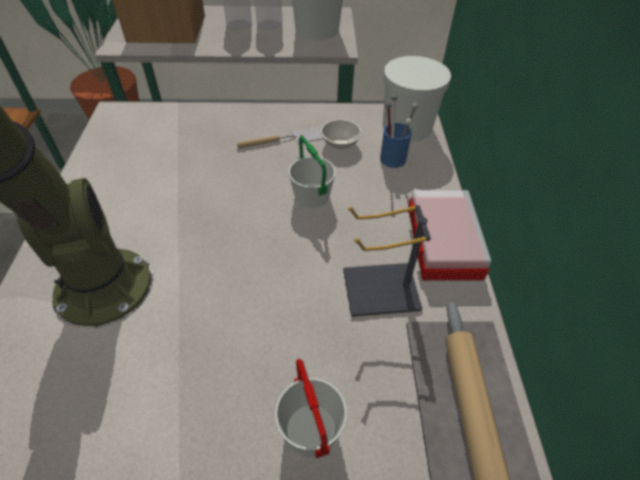

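The scene view shows the green handle at about (468,212) and the prong tips at (296,233) and (343,224). In the side view the handle runs (302,140)–(325,190), with the tips at (351,210) and (358,241). I'll make one enlarged mosaic to pick the end points.

```bash
python3 - <<'E'
from h import *
def crop(n,x,y,w=100,h=75):
    i=np.load(f'pics/{n}.npz')['img'][y:y+h,x:x+w];o=cv2.resize(i,(400,300),interpolation=cv2.INTER_CUBIC)
    for k in range(0,w,10):
        cv2.line(o,(int(k*400/w),0),(int(k*400/w),6 if k%50 else 14),(255,0,255),1)
    for k in range(0,h,10): cv2.line(o,(0,int(k*300/h)),(6 if k%50 else 14,int(k*300/h)),(255,0,255),1)
    return o
save('mos',np.vstack([np.hstack([crop('scene',420,190),crop('scene',280,220)]),np.hstack([crop('side',270,125),crop('side',340,190)])]))
for n in('scene','side'):
    i=np.load(f'pics/{n}.npz')['img'];h=cv2.cvtColor(i,cv2.COLOR_RGB2HSV)
    for nm,lo,hi in(('green',(55,110,40),(85,255,255)),('brass',(12,110,90),(28,255,255))):
        m=cv2.inRange(h,lo,hi);k,l,st,ce=cv2.connectedComponentsWithStats(m)
        for j in range(1,k):
            if 40<st[j,4]<3000: print(n,nm,st[j],ce[j].round(1))
E
```

```text
scene green [608   0  16  44 218] [615.9  19.8]
scene green [622   0  18  49 453] [632.2  22.4]
scene green [449 199  48  26 257] [473.4 210.6]
scene brass [488   0  85  14 469] [537.1   6.2]
scene brass [330  76 165  15 445] [405.3  83.4]
scene brass [ 447   76   94   25 1502] [495.5  88.2]
scene brass [  0 110   9  13  80] [  3.8 116. ]
scene brass [   0  119   52   70 1493] [ 25.6 152.2]
scene brass [  0 220  14   6  56] [  6.6 223.2]
scene brass [343 227  22  57 166] [351.7 257.7]
scene brass [294 230  18  64 191] [302.1 263.1]
side green [ 22   0  34  33 247] [39.3 13.3]
side green [51  0 14  9 49] [57.2  2.8]
side green [ 74   0  41  25 328] [94.7 10. ]
side green [496   0  21  16  83] [507.5   7.4]
side green [622   0  18  24  87] [632.9  12. ]
side green [56  6 15 21 95] [63.9 13.6]
side green [581  11  13  13  43] [585.9  17.3]
side green [590  21  12  22  61] [594.8  33.5]
side green [623  22  12  12  43] [628.3  28. ]
side green [466  28  29  18  71] [481.5  38.1]
side green [616  33  20  19  61] [623.3  41.2]
side green [596  41  17  11  49] [604.2  46.5]
side green [554 
[... 1067 characters left out ...]
 green [619 358  17  32 125] [627.1 370. ]
side green [534 363  16  19  54] [541.8 370.4]
side green [543 367  19  17  63] [555.1 374.9]
side green [604 382  22  22  82] [614.3 394.2]
side green [558 384  11  17  43] [563.  392.3]
side green [548 410  25  25 114] [559.2 421.3]
side green [608 435  13  15  52] [613.8 442.2]
side green [545 436  15  15  63] [552.6 442.8]
side green [567 444  23  18  79] [578.4 452.2]
side green [612 448  24  28 100] [624.8 460.7]
side green [594 461  18  15  66] [603.4 469.7]
side green [567 463  18  17  61] [576.6 471.7]
side brass [  4 108  31  18 343] [ 18.9 114.8]
side brass [355 206  61  12 140] [389.1 212.5]
side brass [360 237  66  13 175] [397.6 243.6]
```

View pics/mos.png

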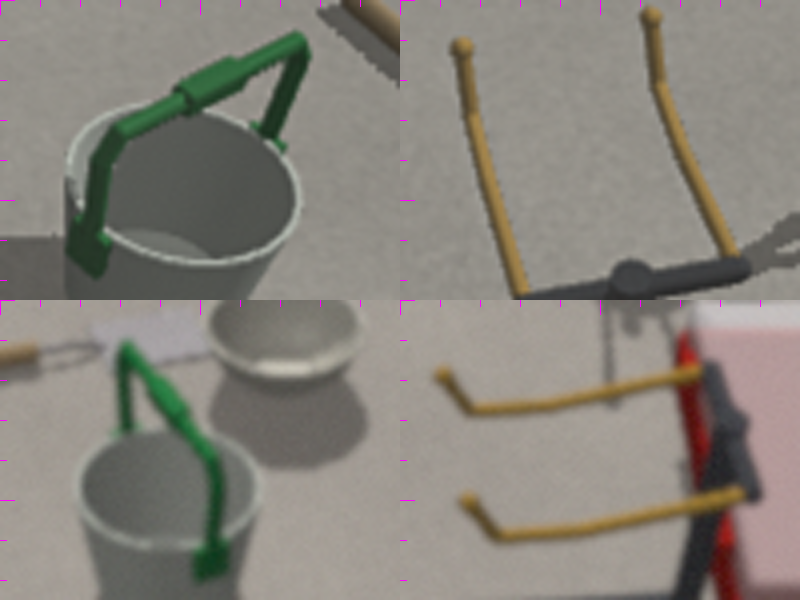

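The mosaic gives the handle corners at scene (449.5,222.5) and (495,200), and side (323.3,162.5) and (301.3,137.5). It also shows the prong tips, bends and back ends clearly, so I can triangulate.

```bash
python3 - <<'E'
from h import *
a=np.load('pics/scene.npz');b=np.load('pics/side.npz')
P=dict(grip=((473,210.5),(312,149.3)),cR=((449.5,222.5),(323.3,162.5)),cL=((495,200),(301.3,137.5)),
tipL=((342.8,223.8),(350.8,208.5)),tipR=((295.3,231.3),(357,239.8)),bendL=((344.5,241.3),(358.5,217)),bendR=((297.8,248),(365,249.3)),
backL=((363.3,284),(415,208)),backR=((310.5,293.3),(426,238.3)))
X={}
for k,(p,q) in P.items():
    x,e=tri([ray(a,*p),ray(b,*q)]);X[k]=x;print(k,x.round(1),e)
d=X['cL']-X['cR'];print('handle',np.linalg.norm(d),np.degrees(np.arctan2(-d[0],d[1])),(X['cL']+X['cR'])/2)
for k in('tip','bend','back'):
    d=X[k+'L']-X[k+'R'];print(k,np.linalg.norm(d),np.degrees(np.arctan2(-d[0],d[1])),(X[k+'L']+X[k+'R'])/2)
d=(X['backL']+X['backR']-X['bendL']-X['bendR'])/2;print('dir',d,np.degrees(np.arctan2(d[1],d[0])))
E
```

```text
grip [506.8 316.1 165.6] [np.float64(0.6), np.float64(0.6)]
cR [536.2 255.6 168.8] [np.float64(2.7), np.float64(2.7)]
cL [477.1 377.  160. ] [np.float64(1.1), np.float64(1.1)]
tipL [586.9  21.8 242.2] [np.float64(0.0), np.float64(0.0)]
tipR [594.2 -66.  243.1] [np.float64(0.5), np.float64(0.5)]
bendL [605.4  22.7 215.3] [np.float64(0.4), np.float64(0.4)]
bendR [611.7 -65.6 215.5] [np.float64(1.1), np.float64(1.1)]
backL [724.8  33.4 233.5] [np.float64(0.7), np.float64(0.7)]
backR [733.4 -54.6 235.9] [np.float64(0.6), np.float64(0.6)]
handle 135.30091275224393 25.935846498326608 [506.66136754 316.29354214 164.39416685]
tip 88.16130974044171 4.762739990107894 [590.56184069 -22.08142613 242.64846844]
bend 88.47216746349781 4.068509181081005 [608.52509145 -21.44930892 215.35945406]
back 88.43192594098416 5.589956228716228 [729.10491652 -10.62727224 234.65402242]
dir [120.57982507  10.82203667  19.29456836] 5.128554149526696
```

Triangulation fits the given sizes: prong spacing 88, bend height 215 (seat 225), handle height about 165 and length 135. Grip is (506.7, 316.2, 165) at yaw 26°, and seat is about (625.5, -19.7, 225) at yaw 5°. Next I check IK for the waypoints and move above the grasp.

```bash
cat >> h.py <<'E'
from scipy.spatial.transform import Rotation as Ro
def ori(deg):  # tool down, tool y at heading deg
    a=np.radians(deg);y=np.array([np.cos(a),np.sin(a),0]);z=np.array([0,0,-1.]);return Ro.from_matrix(np.c_[np.cross(y,z),y,z]).as_rotvec()
G=np.array([506.7,316.2,165.]);S=np.array([625.5,-19.7,225.]);YG=26.;YS=5.1
def hk(x,z): # tcp for bar axis at hook-frame x, height z
    a=np.radians(YS);return np.array([S[0]+x*np.cos(a),S[1]+x*np.sin(a),z-robot.grip_depth])
E
python3 - <<'E'
from h import *
gd=robot.grip_depth
for f in(0,180):
    for nm,p,o in(('up',[204,-617,330],None),('preG',G+[0,0,120-gd],YG+f),('G',G-[0,0,gd],YG+f),('preH',hk(-150,266),YS+f),('H',hk(0,266),YS+f),('seat',hk(0,225),YS+f),('out',hk(0,360),YS+f)):
        q=kin.inverse_kinematics(p,ori(o) if o else robot.state()['orientation']);print(f,nm,None if q is None else np.round(q,2))
E
```

```text
0 up [ 1.26  0.3  -0.07  1.22  0.02  1.63 -0.05]
0 preG [ 0.    0.25 -0.74  1.46  0.17  1.49 -0.27]
0 G [ 0.32  0.5  -1.2   1.63  0.48  1.35 -0.5 ]
0 preH [ 0.37 -0.06 -0.34  1.77 -0.02  1.42  0.12]
0 H [ 0.61  0.35 -0.81  1.42  0.25  1.48 -0.1 ]
0 seat [ 0.61  0.36 -0.79  1.48  0.26  1.41 -0.11]
0 out [ 0.61  0.35 -0.85  1.24  0.26  1.67 -0.1 ]
180 up [ 1.26  0.3  -0.07  1.22  0.02  1.63 -0.05]
180 preG [ 0.36  0.47 -1.31  1.45  0.45  1.57  2.67]
180 G [ 0.3   0.49 -1.18  1.63  0.46  1.34  2.66]
180 preH None
180 H None
180 seat None
180 out None
```

```bash
python3 - <<'E'
from h import *
gd=robot.grip_depth
robot.servo_line([204,-617,330],vel=200)
robot.move_ptp(G+[0,0,130-gd],ori(YG))
s=robot.state();print(s['t'],s['eef_pos'],s['ft_force'].round(1) if hasattr(s['ft_force'],'round') else s['ft_force'],np.round(s['joint_positions'],2))
c=cams.capture('wrist');np.savez('pics/w1',**c);save('w1',c['img']);print(c['K'],(-c['R'].T@c['t']).round())
# expected block position in the fisheye
for X in(G,G+[-65*np.sin(np.radians(YG)),65*np.cos(np.radians(YG)),0],G-[-65*np.sin(np.radians(YG)),65*np.cos(np.radians(YG)),0]):
    p=c['R']@X+c['t'];th=np.arctan2(np.hypot(*p[:2]),p[2]);print((c['K'][:2,2]+c['K'][0,0]*th*p[:2]/np.hypot(*p[:2])).round(1))
E
```

```text
4.3417 [507.36814249 315.26928843 276.24312226] [ 1.1 -0.   0.4] [-0.12  0.23 -0.57  1.44  0.12  1.51 -0.24]
[[371.64829954   0.         320.43953964]
 [  0.         371.64829954 239.12614713]
 [  0.           0.           1.        ]] [477. 376. 455.]
[321.5 223.3]
[321.5 141.3]
[321.5 297.8]
```

View pics/w1.png

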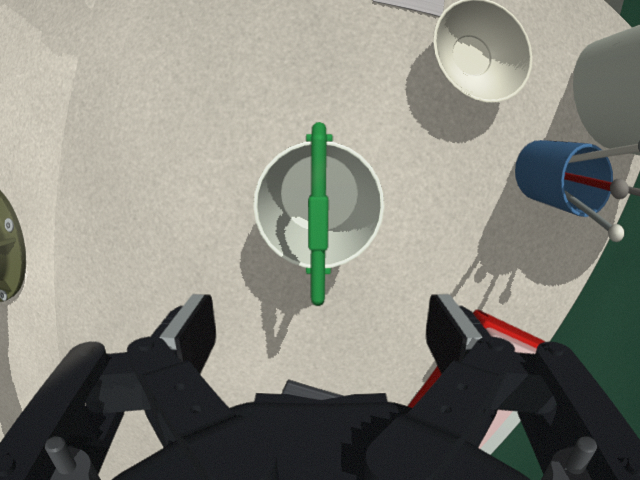

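The wrist view shows the grip block at (318.5,222) against a predicted (321.5,223). The bar is vertical in the image and lies between the fingers, so the estimate is confirmed. Grasping and lifting.

```bash
python3 - <<'E'
from h import *
gd=robot.grip_depth
a=np.radians(YG);p=G-1.2*np.array([np.cos(a),np.sin(a),0])-[0,0,gd]
robot.servo_line(p+[0,0,45],ori(YG),vel=150)
print(robot.servo_line(p,ori(YG),vel=70,contact_N=10))
s=robot.state();print(s['t'],s['eef_pos'].round(1),np.round(s['ft_force'],1))
robot.set_gripper(0,60)
s=robot.state();print(s['t'],s['opening'],s['finger_force'],np.round(s['ft_force'],1))
robot.servo_line(p+[0,0,101],ori(YG),vel=100)
robot.wait(.3)
s=robot.state();print(s['t'],s['opening'],s['eef_pos'].round(1),np.round(s['ft_force'],1),np.round(s['moment'],2))
c=cams.capture('scene');np.savez('pics/s2',**c);b=cams.capture('side');np.savez('pics/b2',**b)
save('lift',np.vstack([np.hstack([cv2.resize(c['img'][100:300,360:627],(400,300)),cv2.resize(b['img'][50:250,200:467],(400,300))])]))
E
```

```text
False
5.9 [505.8 315.8 146.5] [0.4 0.7 1.2]
6.6667 -0.26775439240347937 0.0 [-0.1  0.4  0.3]
8.125 -0.46783086690783476 [505.5 315.6 247. ] [ 0.5 -0.4 -0.2] [ 0.01 -0.02  0.03]
```

View pics/lift.png

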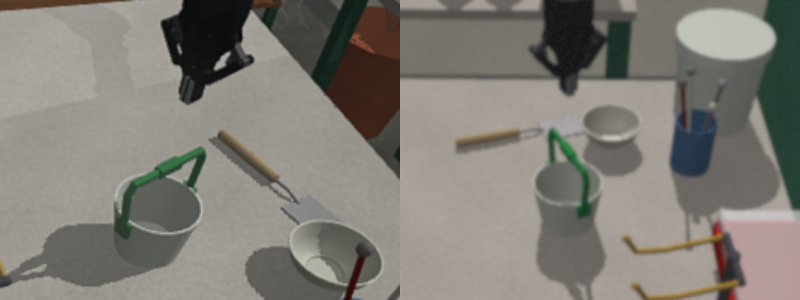

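The lift picture shows the gripper shut and empty, tip at scene about (485,166), with the pail unmoved (grip at about (472,210)). I'll compare the visible fingertip with the projected TCP to find the discrepancy.

```bash
python3 - <<'E'
from h import *
s=robot.state();a=np.load('pics/s2.npz');b=np.load('pics/b2.npz')
print('tcp',s['eef_pos'],'proj',proj(a,s['eef_pos']),proj(b,s['eef_pos']))
p=[(360+188/1.5,100+101/1.5),(200+(569-400)/1.5,50+94/1.5)]
print(p,tri([ray(a,*p[0]),ray(b,*p[1])]))
for k,(A,B) in dict(grip=((360+168/1.5,100+165/1.5),(200+168/1.5,50+149/1.5))).items():print(tri([ray(a,*A),ray(b,*B)]))
w=np.load('pics/w1.npz')
def wray(c,u,v):
    d=np.array([u,v])-c['K'][:2,2];r=np.hypot(*d);t=r/c['K'][0,0];q=np.r_[np.sin(t)*d/r,np.cos(t)];return -c['R'].T@c['t'],c['R'].T@q
print('3view',tri([ray(a,473,210.5),ray(b,312,149.3),wray(w,318.5,222)]))
c=cams.capture('wrist');np.savez('pics/w2',**c);save('w2',c['img']);print((-c['R'].T@c['t']).round(1),(-w['R'].T@w['t']).round(1))
E
```

```text
tcp [505.55021046 315.64160669 247.1183042 ] proj [481.665358   179.44676364] [311.68819904 123.47437918]
[(485.3333333333333, 167.33333333333331), (312.6666666666667, 112.66666666666666)] (array([507.93441025, 314.56255079, 278.98844375]), [np.float64(0.2), np.float64(0.2)])
(array([506.78505467, 313.52478885, 167.40202102]), [np.float64(0.7), np.float64(0.7)])
3view (array([505.58095003, 316.44298175, 164.89135105]), [np.float64(0.9), np.float64(1.3), np.float64(1.5)])
[475.2 376.2 425.5] [477.  375.9 454.5]
```

View pics/w2.png

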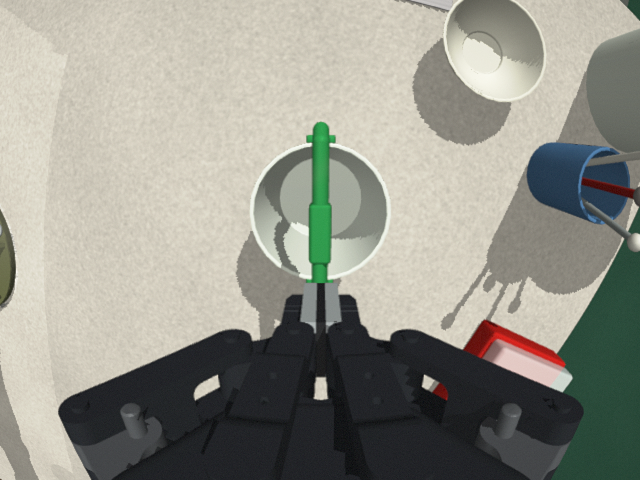

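The fingertips show at (320,284) in the wrist view, and the block at (320,233) is well below them. Triangulation puts the real tip about 32 mm above the reported TCP, so I'll cross-check that with the wrist ray.

```bash
cat >> h.py <<'E'
def wray(c,u,v):
    d=np.array([u,v])-c['K'][:2,2];r=np.hypot(*d);t=r/c['K'][0,0];q=np.r_[np.sin(t)*d/r,np.cos(t)];return -c['R'].T@c['t'],c['R'].T@q
def wproj(c,X):
    p=c['R']@np.asarray(X,float)+c['t'];h=np.hypot(*p[:2]);return c['K'][:2,2]+c['K'][0,0]*np.arctan2(h,p[2])*p[:2]/h
E
python3 - <<'E'
from h import *
a=np.load('pics/s2.npz');b=np.load('pics/b2.npz');w=np.load('pics/w2.npz');w1=np.load('pics/w1.npz')
print('tip 3view',tri([ray(a,485.3,167.3),ray(b,312.7,112.7),wray(w,320,283)]))
print('tip scene+wrist',tri([ray(a,485.3,167.3),wray(w,320,283)]))
for z in(247,260,279): print(z,wproj(w,[505.5,315.6,z]))
print('grip wrist only',tri([wray(w1,318.5,222),wray(w,320,233)]), wproj(w,[505.6,316.4,165]))
sc=np.load('pics/scene.npz');print('start tcp proj',proj(sc,[203.7,-617.3,196.65]),proj(sc,[203.7,-617.3,196.65+13]),proj(sc,[203.7,-617.3,196.65+45]))
E
```

```text
tip 3view (array([504.33152608, 319.17906719, 274.87318061]), [np.float64(2.3), np.float64(3.8), np.float64(3.0)])
tip scene+wrist (array([501.48251476, 319.37590584, 273.02811327]), [np.float64(1.0), np.float64(1.0)])
247 [322.13514114 274.15250114]
260 [322.21811017 283.74234659]
279 [322.36012433 300.32590121]
grip wrist only (array([502.85794377, 318.45105202, 176.78180056]), [np.float64(0.1), np.float64(0.1)]) [322.39035753 232.99096394]
start tcp proj [ 52.45155593 154.89363221] [ 50.03876879 150.32386317] [ 43.91912044 138.73337547]
```

The views agree that the real shut fingertip sits about 32 mm short of the reported TCP. The start picture shows the same offset. The fingers therefore closed at z≈178, just above the block top at 173. I'll regrasp 32 mm lower with a contact guard.

```bash
cat >> h.py <<'E'
D=32.
E
python3 - <<'E'
from h import *
gd=robot.grip_depth+D
p=np.array([505.5,315.8,165-gd])
robot.set_gripper(85)
robot.servo_line(p+[0,0,45],ori(YG),vel=150)
print(robot.servo_line(p,ori(YG),vel=60,contact_N=8))
s=robot.state();print(s['t'],s['eef_pos'].round(1),np.round(s['ft_force'],1))
robot.set_gripper(0,60)
s=robot.state();print(s['t'],s['opening'],s['finger_force'],s['eef_pos'].round(1),np.round(s['ft_force'],1))
if s['opening']>8:
    robot.servo_line(p+[0,0,25],ori(YG),vel=60);robot.wait(.3)
    s=robot.state();print(s['t'],s['opening'],s['eef_pos'].round(1),np.round(s['ft_force'],1),np.round(s['moment'],2))
    robot.servo_line(p+[0,0,102],ori(YG),vel=100);robot.wait(.3)
    s=robot.state();print(s['t'],s['opening'],s['eef_pos'].round(1),np.round(s['ft_force'],1),np.round(s['moment'],2))
    c=cams.capture('scene');np.savez('pics/s3',**c);b=cams.capture('side');np.savez('pics/b3',**b)
    save('lift2',np.hstack([cv2.resize(c['img'][100:300,360:627],(400,300)),cv2.resize(b['img'][50:250,200:467],(400,300))]))
E
```

```text
False
10.6917 [505.7 316.  114.6] [ 0.9 -0.5 -0.3]
11.325 14.870699981153107 59.45978879928589 [505.5 315.8 114.5] [-1.5  0.1  1.6]
12.1917 14.654551981404667 [505.3 315.7 138.9] [-1.   0.1 -2.5] [-0.01 -0.03 -0.05]
13.4083 14.948074602613888 [505.3 315.6 215.8] [ 0.4 -0.4 -3.1] [ 0.02  0.   -0.01]
```

View pics/lift2.png

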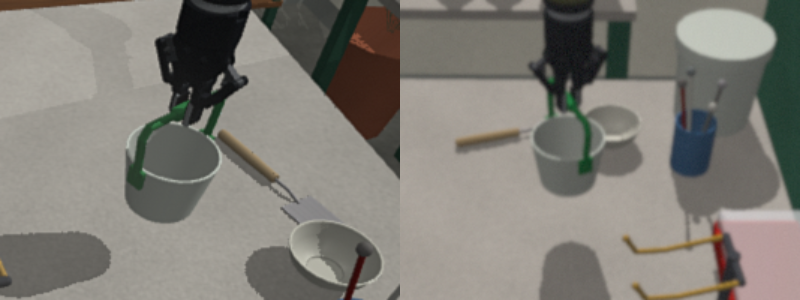

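The pail is held (opening 14.9, weight about 3 N) and hangs upright, with the bar at TCP + 50.5 mm. Now I move to the front of the hook and check the bar against the prongs.

```bash
cat >> h.py <<'E'
def hb(x,z): p=hk(x,z);p[2]=z-50.5;return p
E
python3 - <<'E'
from h import *
robot.servo_line(hb(-150,267),ori(YS),vel=180);robot.wait(.4)
s=robot.state();print(s['t'],s['opening'],s['eef_pos'].round(1),hb(-150,267).round(1),np.round(s['ft_force'],1),np.round(s['moment'],2))
c=cams.capture('scene');np.savez('pics/s4',**c);b=cams.capture('side');np.savez('pics/b4',**b)
save('pre',np.hstack([cv2.resize(c['img'][130:280,240:390],(400,400),interpolation=cv2.INTER_CUBIC),cv2.resize(b['img'][150:300,240:390],(400,400),interpolation=cv2.INTER_CUBIC)]))
E
```

```text
16.0 15.120612768082411 [476.1 -32.9 216.5] [476.1 -33.  216.5] [-0.2 -0.7 -2.3] [-0.   -0.07  0.03]
```

View pics/pre.png

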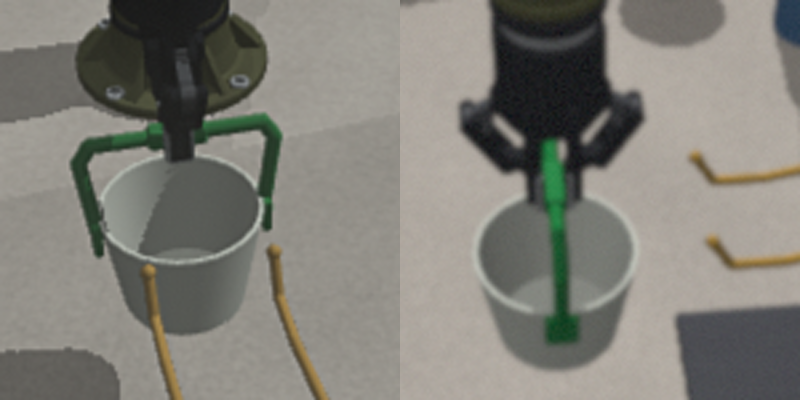

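The bar's corners are at scene (272,186.3) and (342,177.6), and side (298.5,228.7) and (296,204.4). The prongs line up inside the legs.

```bash
python3 - <<'E'
from h import *
a=np.load('pics/s4.npz');b=np.load('pics/b4.npz')
R=tri([ray(a,271.9,186.3),ray(b,298.5,228.7)]);L=tri([ray(a,342,177.6),ray(b,296.2,204.4)]);print(R,L)
m=(R[0]+L[0])/2;d=L[0]-R[0];print(m,np.linalg.norm(d),np.degrees(np.arctan2(-d[0],d[1])))
e=hb(-150,267)+[0,0,50.5];print(e)
# expected pixels of bar ends
y=np.array([-np.sin(np.radians(YS)),np.cos(np.radians(YS)),0])
for k in(-70,70):print(proj(a,e+k*y),proj(b,e+k*y))
E
```

```text
(array([488.18430074, -90.53122813, 281.96950511]), [np.float64(16.2), np.float64(16.2)]) (array([469.83263443,  34.93460112, 249.89153054]), [np.float64(6.9), np.float64(6.9)])
[479.00846758 -27.79831351 265.93051782] 130.79546787902723 8.321542989924353
[476.09384019 -33.03414453 267.        ]
[270.80485067 184.08292192] [299.66024035 246.47714524]
[341.02236884 173.52913057] [294.67347348 194.86721789]
```

My side-view corner picks were partly hidden, so that pair is unreliable. The scene bar line still matches the prediction to within 2 px (about 3 mm), well inside the ±8 mm clearances. Next I advance with a contact guard and lower gently until contact.

```bash
python3 - <<'E'
from h import *
def st(n):
    s=robot.state();print(n,round(s['t'],1),round(s['opening'],1),s['eef_pos'].round(1),np.round(s['ft_force'],1),np.round(s['moment'],2));return s
print(robot.servo_line(hb(-60,267),ori(YS),vel=120));
hit=robot.servo_line(hb(3,267),ori(YS),vel=60,contact_N=6);st('in %s'%hit)
if not hit:
    robot.servo_line(hb(3,236),ori(YS),vel=50);robot.wait(.3);st('low')
    hit=robot.servo_line(hb(3,214),ori(YS),vel=12,contact_N=5);st('seat %s'%hit)
c=cams.capture('scene');np.savez('pics/s5',**c);b=cams.capture('side');np.savez('pics/b5',**b)
save('seat',np.hstack([cv2.resize(c['img'][170:320,260:410],(400,400),interpolation=cv2.INTER_CUBIC),cv2.resize(b['img'][150:300,310:460],(400,400),interpolation=cv2.INTER_CUBIC)]))
E
```

```text
False
in False 18.2 14.7 [628.2 -19.5 216.6] [ 0.8 -0.2 -3.3] [-0.03  0.04 -0.05]
low 19.3 15.1 [628.7 -19.4 185.8] [ 0.3  0.1 -2.6] [-0.01 -0.04 -0.03]
seat True 20.3 15.0 [628.4 -19.4 174. ] [0.7 0.3 3.8] [0.08 0.07 0.01]
```

View pics/seat.png

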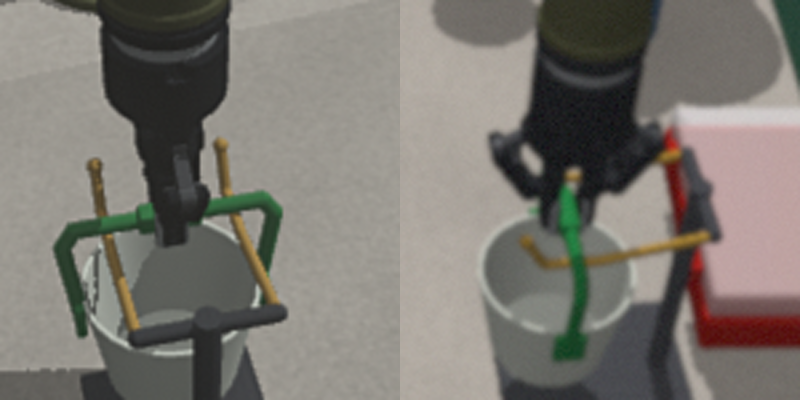

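Contact came with the bar at z = 224.5, matching the 225 seat. The picture shows it lying across both prongs, inside the legs, on the level part. Releasing and retreating straight up.

```bash
python3 - <<'E'
from h import *
s=robot.state();p=np.array(s['eef_pos'])
robot.servo_line(p+[0,0,.6],vel=5)
robot.set_gripper(22,20);robot.wait(.3);robot.set_gripper(60);robot.wait(.8)
s=robot.state();print(s['t'],s['opening'],np.round(s['ft_force'],1))
print(robot.servo_line(p+[0,0,40],vel=50,contact_N=4));robot.servo_line(p+[0,0,140],vel=120)
robot.wait(2)
c=cams.capture('scene');np.savez('pics/s6',**c);b=cams.capture('side');robot.wait(1);c2=cams.capture('scene');b2=cams.capture('side')
g=lambda i:cv2.inRange(cv2.cvtColor(i,cv2.COLOR_RGB2HSV),(55,110,40),(85,255,255))[180:320,250:420]
for u,v in((c,c2),(b,b2)):print('moved px',np.count_nonzero(g(u['img'])!=g(v['img'])),np.count_nonzero(g(u['img'])))
s=robot.state();print(s['t'],s['eef_pos'].round(1),np.round(s['ft_force'],1))
save('hung',np.hstack([cv2.resize(c2['img'][170:320,260:410],(400,400),interpolation=cv2.INTER_CUBIC),cv2.resize(b2['img'][150:300,310:460],(400,400),interpolation=cv2.INTER_CUBIC)]))
E
```

```text
22.875 60.13485381551683 [-1.2  0.4  0.5]
False
moved px 14 277
moved px 14 454
28.0 [628.4 -19.5 314. ] [-0.3  0.5  0.6]
```

View pics/hung.png

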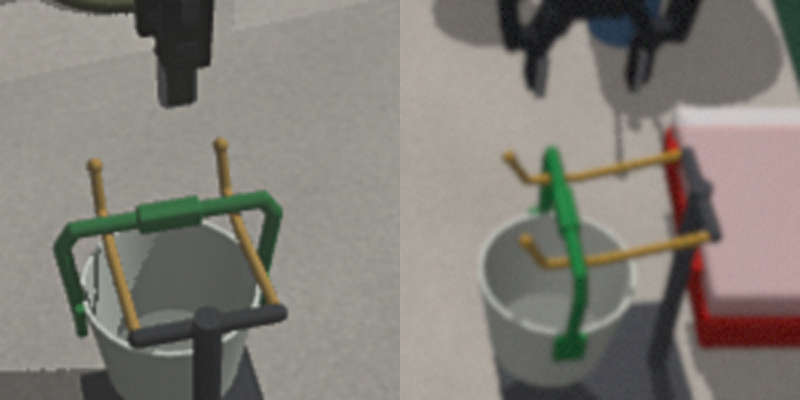

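The pail hangs upright across both prongs, in the same place as at seating. It is still, with mask differences at noise level, and the gripper is clear above. Handing in.

```bash
python3 -c "
from h import *
print(robot.finish_job())"
```

```text
the job is handed in; nothing more can be done
None
```

The green-handled pail hangs upright and still across both prongs and the job was handed in at about 28 s, after one empty first grasp (the real fingertips sit about 32 mm short of the reported TCP); the red pail was not touched.

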